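Close and lock the sheet gauge of a padding bed

TASK

Bring the sliding steel gauge up to the pad of sheets and lock it: push its black-sleeved post along the long leg of the L-shaped slot until it reaches the corner, then push it sideways along the short leg until it is fully home at the end. Push it gently and never grip it, and leave the glue bottle, the tape roll and the tin where they stand.

Things in the scene. Friction and masses are not known exactly. Their poses are not given: they have to be found in the camera images.
- bed: Fixed padding bed with a grey deck 360 mm (x) by 370 mm (y), 30 mm high. Origin on the bench under it; x axis along the short leg (corner to home end), y axis along the long leg (towards the corner), z up. A raised aluminium plate, top 50 mm above the bench, covers x -150 to -20, y -145 to 85 mm and has the L-shaped slot, 24 mm wide.
- corner (a point): Middle of the slot's corner, on the plate's top. The long leg runs from here 120 mm towards the bed's -y (post centre at the open end), the short leg 45 mm towards the bed's +x.
- home (a point): Where the post's axis stands when fully home at the end of the short leg, on the plate's top, 45 mm from the corner. Beyond the plate (bed x 8 to 178 mm) stand the gauge, an upright steel bar whose top is 78 mm above the bench, the fixed white pad of sheets (64 mm) and a stop rail (75 mm).
- post (a point): Centre of the black sleeve of the upright post, 78 mm above the bench. The sleeve is 26 mm in diameter, from 6 to 50 mm above the aluminium plate; below it an 18 mm steel pin runs in the slot with 3 mm of play to each side. The post cannot be lifted and does not tilt.
- gauge (a joint): Travel of gauge and post along the long leg (bed +y), in m: 0 at the open end, 0.123 hard against the far end; 0.117 or more lets the pin turn the corner into the short leg. Sliding friction about 3 N; it stays where it is left.
- latch (a joint): Travel of the post along the short leg (bed +x), in m: 0 in the long leg, 0.045 hard against the home end. Sliding friction about 2 N; it stays where it is left. Before the corner the slot's wall stops it at about 0.003.
- glue_base (a point): Underside centre of the white glue bottle standing on the deck behind the gauge: 42 mm in diameter, 110 mm high. Not to be disturbed.
- tape_base (a point): Underside centre of the roll of brown tape lying on the bench: 84 mm in diameter, 25 mm high. Not to be disturbed.
- tin_base (a point): Underside centre of the metal tin standing on the deck beside the plate, past the corner: 60 by 45 mm, 35 mm high. Not to be disturbed.

How it is judged (in metres and radians):
On the way:
1. the post has been pushed along the long leg to the corner (value of joint gauge above 0.112 m and value of joint latch below 0.015 m), for 0.05 s.
At the end, for the whole second after the job is handed in: The post is at the home end of the short leg (within 5 mm of its 45 mm travel), the gauge is closed against the pad (115 mm or more of travel), and the bottle, the roll and the tin stand within 15 mm of where they started (value of joint gauge above 0.115 m and value of joint latch above 0.04 m and distance of each of glue_base, tape_base, tin_base from where it was at the start of the episode below 0.015 m); the robot touches nothing.
It fails at once if the post or any other part of the bed is gripped or pressed hard (over 35 N from the fingers) (contact force between the fingers and bed above 35 N).
It fails at once if the glue bottle, the tape roll or the tin is moved by more than 15 mm or lifted (distance of any of glue_base, tape_base, tin_base from where it was at the start of the episode above 0.015 m).
It also fails if it takes over 48 s, if anything falls off the work surface, if the arm or the gripper's body presses on something with over 40 N, if the wrist force passes 120 N, or if a joint passes its speed limit or range.

ROBOT

A 7-joint arm with a two-finger parallel gripper is mounted at the origin on the work surface. World frame = base frame: x ahead of the robot, y to its left, z up, the work surface at z = 0. Lengths are in mm, angles in rad, forces in N, time in s.
With the tool pointing down it reaches from about 425 to 825 mm from the base axis. Payload 3.6 kg.
Tool frame: the origin (TCP) lies at the very end of the fingers, on their centre line; the grasp point (between the pads) lies 19 mm behind it (grasp_offset is the distance from the TCP to the grasp point, in mm); z points along the fingers, x is the direction in which the jaws open and shut, and the axes are right-handed (so a half turn about z gives the same grasp; the last joint's range is limited). The gripper opens to 85 mm and grips with 20 to 120 N. Pads are 22 mm wide; open, the fingers measure 114 mm over their backs; the gripper's body (76 mm by 85 mm) begins 54 mm behind the grasp point. The pads swing forward as they close: fully open they stand 13 mm farther back than shut.
Start: joints at [-1.329, 0.615, -0.013, 1.423, 0.008, 1.103, -0.04], TCP at [171.963, 626.809, 208.197] pointing down, gripper open.
Joint ranges: [-3.12, 3.12], [-0.3, 2.06], [-1.34, 1.32], [0.26, 2.42], [-1.36, 4.5], [0.01, 1.98], [-2.84, 2.84]. Speed limits (rad/s): [2.79, 2.79, 3.14, 3.14, 3.14, 3.14, 3.14].

INTERFACE

Orientations are given as a unit quaternion [w, x, y, z].
In Python, from station import * gives the robot as it stands. The module is installed in compiled form; this text tells all that it offers.
- The arm moves only by the tool jog_arm, never from a script. Its argument "commands" is text: rows parted by semicolons, each of 7 numbers parted by spaces: the gripper command: -1 is shut, 1 is fully open, values between are in proportion, then the shift along the tool's x, y, z in mm, then the turn, a rotation vector about the tool's x, y, z in degrees. A call has 1 to 8 rows; each row shifts and turns the pose as measured when the row begins, along the tool's axes as they then stand; what a row does not reach is not made up. A row lasts 1/10 s, in which the tool goes at most 50 mm and 8.59 degrees, less where a joint would pass 70% of its speed; a pose out of reach is approached as far as the arm can. A call with a gripper value outside its range is refused whole. The fingers move at their own pace and stop on an object; "newtons" is the grip in N (left out, the last holds). Time passes only in rows, so rows that do not move let the fingers close. It gives the time, the measured TCP pose, the force and the opening at its end, in the units of the state.
- get_state(): the state, without advancing time (a new reading comes with each control period).
- get_image(name): name is "side" or "top" or "wrist"; returns a dict with "color" (480x640x3 uint8, red, green, blue), "fx", "fy", "cx", "cy" (pixels), "rvec" (rotation vector, rad) and "tvec" (3), from world to camera coordinates, as OpenCV has them. Camera axes: x right, y down, z forward; pixel columns grow to the right and rows downward; lengths in mm; the calibration is good to about 2 mm. A picture is of the moment at which its call begins. There is no depth.
- hand_in(): hands the job in, once; it reports no verdict.
The state is a dict: "time_s": time; "joint_positions": joint angles; "qvel": joint speeds; "effort": joint torques, N m; "position": TCP position; "orientation": TCP orientation; "wrist_force": force on the tool from outside, world axes, zero at the start; "ft_torque": the same for the moment, N m; "opening": opening from 0.0 (shut) to 1.0 (fully open).
Only numpy, scipy, OpenCV 4.12 (cv2) and the standard library are available. Lean on these libraries where they do the work, as an engineer would, in place of code of your own. Each camera call takes 0.05 s, during which the arm holds its last target. There are 200 camera calls.

## Working session

There is one attempt and no reset: what is moved stays moved. The work goes in short steps, Python scripts to look and compute and a tool call to move; the robot and the scene stay as the last step left them, time stands still between calls to the robot, and variables do not carry over. Pictures are saved under pics/ and viewed, about 8 in all and at most 12, crops included, and the job is handed in when it is done.

Besides the shell and the picture viewer there is one more tool, called as name(argument=value, ...) on one line, values as JSON. jog_arm: Moves the arm, as the interface text tells. Its arguments: {"type":"object","properties":{"commands":{"type":"string"},"newtons":{"type":"number"}},"required":["commands"]}

```bash
mkdir -p pics
cat > h.py <<'E'
from station import *
import numpy as np, cv2, pickle
from scipy.spatial.transform import Rotation as R
def ray(im,u,v,z):
    Rm=cv2.Rodrigues(np.array(im["rvec"],float))[0];t=np.array(im["tvec"],float).ravel()
    c=-Rm.T@t;d=Rm.T@np.array([(u-im["cx"])/im["fx"],(v-im["cy"])/im["fy"],1])
    return c+d*(z-c[2])/d[2]
def proj(im,p):
    K=np.array([[im["fx"],0,im["cx"]],[0,im["fy"],im["cy"]],[0,0,1.]])
    return cv2.projectPoints(np.array([p],float),np.array(im["rvec"],float),np.array(im["tvec"],float),K,None)[0].ravel()
E
python3 - <<'E'
from h import *
for n in("top","side"):
    im=get_image(n);pickle.dump(im,open(n+".pkl","wb"));cv2.imwrite(f"pics/{n}1.png",im["color"][:,:,::-1])
s=get_state();print(s)
E
```

```text
{'time_s': 0.1, 'joint_positions': array([-1.32951301,  0.61582621, -0.01262828,  1.42475859,  0.00812152,
        1.10341613, -0.04040918]), 'qvel': array([ 0.00067172, -0.00202793, -0.00048338, -0.00406758,  0.00046958,
        0.0012898 , -0.00018273]), 'effort': array([ 1.58209208e-03, -4.70383143e+01,  2.60587614e-01, -1.71571076e+01,
        1.01835985e-02,  5.86737151e-03, -7.36038217e-07]), 'position': array([171.77624967, 626.1088643 , 207.14502064]), 'orientation': array([ 7.31760275e-04,  7.95147652e-01,  6.06414728e-01, -9.24277410e-04]), 'wrist_force': array([-0.74228621, -0.18033703, -0.05049996]), 'ft_torque': array([-0.03011737,  0.03835051,  0.01384912]), 'opening': 1.0027354084742364}
```

View pics/top1.png

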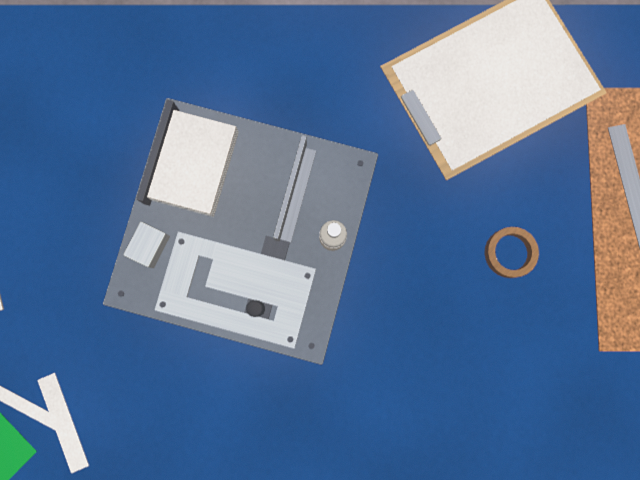

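View pics/side1.png

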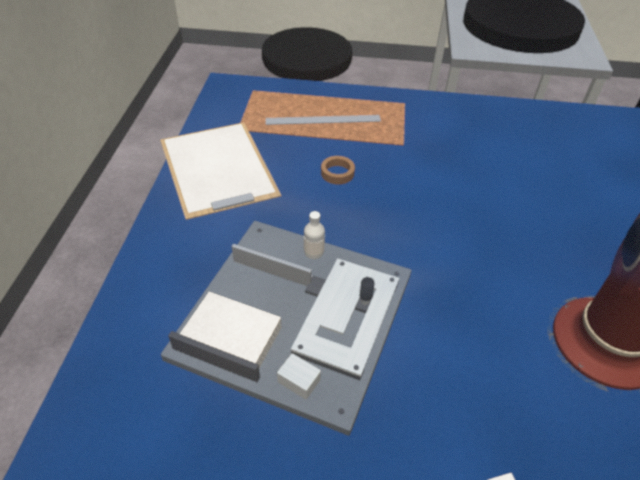

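The top view shows the bed corners at (322,363), (377,153), (167,99) and (104,304). The post is at (255,309), with its long leg running left to the corner near (176,290). The short leg runs up from there to about (187,250). The bottle is at (333,235), the tin at (146,244) and the tape at (513,252).

Run:
```python
from h import *
im=pickle.load(open("top.pkl","rb"));si=pickle.load(open("side.pkl","rb"))
B=np.array([[-180,-185],[180,-185],[180,185],[-180,185]],float)
W=np.array([ray(im,*p,30)[:2] for p in [(322,363),(377,153),(167,99),(104,304)]])
print(W.round(1),[np.linalg.norm(W[i]-W[i-1]).round(1) for i in range(4)])
Bc=B-B.mean(0);c=W.mean(0);H=Bc.T@(W-c);a=np.arctan2(H[0,1]-H[1,0],H[0,0]+H[1,1])
Rb=np.array([[np.cos(a),-np.sin(a)],[np.sin(a),np.cos(a)]]);print("origin",c,"yaw",np.degrees(a),"res",(Bc@Rb.T+c-W).round(1))
tob=lambda p:(Rb.T@(p[:2]-c)).round(1)
# post: black blob
for n,m in(("top",im),("side",si)):
    g=m["color"].max(2);u0,v0=(255,309) if n=="top" else (367,288)
    k=np.zeros(g.shape,np.uint8);k[v0-18:v0+18,u0-15:u0+15]=1
    k=((g<50)&(k>0)).astype(np.uint8);nn,l,st,ce=cv2.connectedComponentsWithStats(k)
    i=1+st[1:,4].argmax();print(n,st[i],ce[i]);
    P=ray(m,*ce[i],78 if n=="side" else 92);print("post",P.round(1),tob(P))
# slot corners/plate corners on z=50
for nm,p in dict(plateBR=(297,348),plateTR=(315,268),plateTL=(176,234),plateBL=(155,311),slotOutBL=(168,297),home_topL=(184,250),home_topR=(199,255),innercorner=(188,287),right_b=(275,320),right_t=(278,307)).items():
    P=ray(im,*p,50);print(nm,P.round(1),tob(P))
for nm,p,z in [("tin",(146,241),65),("glue",(334,229),140),("tape",(513,252),25),("gaugeTopNear",(278,240),78)]:
    P=ray(im,*p,z);print(nm,P.round(1),tob(P))
im2=cv2.resize(im["color"][220:360,100:350,::-1],None,fx=3,fy=3,interpolation=cv2.INTER_CUBIC);cv2.imwrite("pics/crop.png",im2)
```

```text
[[ 376.8 -101.7]
 [ 721.2 -193.5]
 [ 814.2  159.1]
 [ 470.7  251.6]] [np.float64(365.6), np.float64(356.4), np.float64(364.7), np.float64(355.8)]
origin [595.73304062  28.87489775] yaw -14.910594065612251 res [[-2.6 -1.9]
 [ 0.9 -2.7]
 [ 3.1  2.2]
 [-1.3  2.4]]Traceback (most recent call last):
  File "<stdin>", line 14, in <module>
ValueError: attempt to get argmax of an empty sequence
```

Run:
```python
from h import *
im=pickle.load(open("top.pkl","rb"));si=pickle.load(open("side.pkl","rb"))
c=np.array([595.7,28.9]);a=np.radians(-14.91)
Rb=np.array([[np.cos(a),-np.sin(a)],[np.sin(a),np.cos(a)]])
tob=lambda p:(Rb.T@(p[:2]-c)).round(1)
for n,m in(("top",im),("side",si)):
    g=m["color"].max(2);u0,v0=(255,309) if n=="top" else (367,288)
    w=g[v0-18:v0+18,u0-15:u0+15];print(w.min(),w[18,::3])
    k=np.zeros(g.shape,np.uint8);k[v0-18:v0+18,u0-15:u0+15]=1
    k=((g<w.min()+35)&(k>0)).astype(np.uint8);nn,l,st,ce=cv2.connectedComponentsWithStats(k)
    i=1+st[1:,4].argmax();print(n,st[i],ce[i]);
    P=ray(m,*ce[i],78 if n=="side" else 92);print("post",P.round(1),tob(P))
for nm,p in dict(plateBR=(297,348),plateTR=(315,268),plateTL=(176,234),plateBL=(155,311),slotOutBL=(168,297),home_topL=(184,250),home_topR=(199,255),innercorner=(188,287),right_b=(275,320),right_t=(278,307)).items():
    P=ray(im,*p,50);print(nm,P.round(1),tob(P))
for nm,p,z in [("tin",(146,241),65),("glue",(334,229),140),("tape",(513,252),25),("gaugeTopNear",(278,240),78)]:
    P=ray(im,*p,z);print(nm,P.round(1),tob(P))
im2=cv2.resize(im["color"][220:360,100:350,::-1],None,fx=3,fy=3,interpolation=cv2.INTER_CUBIC);cv2.imwrite("pics/crop.png",im2)
```

```text
59 [147 147  78  79  83  85  85  79  66 110]
top [246 300  19  17 247] [255.12550607 308.03643725]
post [4.641e+02 2.000e-01 9.200e+01] [-119.8  -61.6]
60 [218 218 212  86  69  71  76  96 201 218]
side [360 278  13  23 249] [366.41767068 289.33333333]
post [464.7   4.6  78. ] [-120.4  -57.2]
plateBR [401.7 -62.2  50. ] [-164. -138.]
plateTR [527.9 -90.5  50. ] [ -34.8 -132.8]
plateTL [582.6 133.2  50. ] [-39.5  97.4]
plateBL [459.5 163.3  50. ] [-166.2   94.8]
slotOutBL [481.6 143.2  50. ] [-139.7   81.1]
home_topL [556.7 119.7  50. ] [-61.   77.7]
home_topR [548.7  95.4  50. ] [-62.6  52.2]
innercorner [497.5 111.8  50. ] [-116.2   54.9]
right_b [445.4 -27.2  50. ] [-130.8  -92.9]
right_t [465.9 -31.8  50. ] [-109.8  -92.1]
tin [569.5 176.9  65. ] [-63.4 136.2]
glue [ 578.7 -118.6  140. ] [  21.5 -146.9]
tape [ 556.1 -415.6   25. ] [  76.1 -439.8]
gaugeTopNear [569.7 -32.8  78. ] [ -9.3 -66.3]
```

View pics/crop.png

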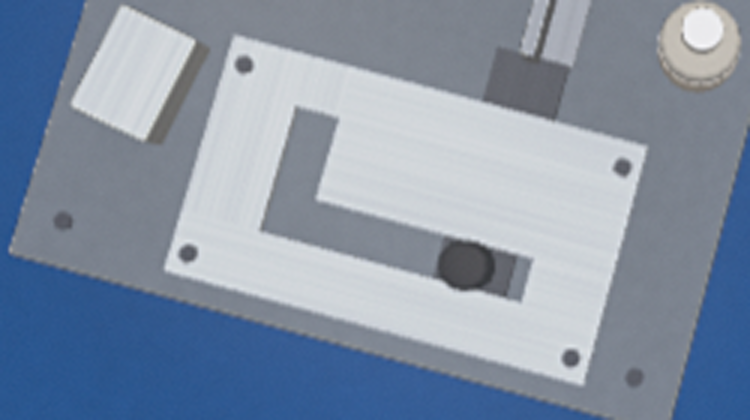

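The crop shows the slot clearly. Its outer corner is at full-frame (187,297), the home end at (199–212,256–259) and the open end at (274–277,306–321). I'll redo those points and work out the approach.

Run:
```python
from h import *
im=pickle.load(open("top.pkl","rb"))
s=get_state();T=R.from_quat(np.roll(s["orientation"],-1)).as_matrix();print(T.round(3))
tob=lambda p:(T.T@(np.array(p)-s["position"])).round(1)
for nm,p in dict(outer=(187.3,297),homeL=(198.7,255.7),homeR=(212.3,259.3),inner=(206,286.3),rt=(277.3,305.7),rb=(273.7,320.7)).items():
    P=ray(im,*p,50);print(nm,P.round(1),tob(P))
for z in(92,96,100): P=ray(im,255.1,308,z);print("post tool",P.round(1),tob(P))
print(tob([464.7,4.6,78]))
print("deck edge angle",np.degrees(np.arctan2(T[1,0],T[0,0])))
```

```text
[[ 0.265  0.964 -0.001]
 [ 0.964 -0.265 -0.002]
 [-0.002  0.    -1.   ]]
outer [481.6 112.5  50. ] [-412.9  434.7  158.1]
homeL [547.6  95.9  50. ] [-411.6  502.6  158.1]
homeR [541.8  74.   50. ] [-434.2  502.9  158.2]
inner [498.6  83.2  50. ] [-436.8  458.8  158.2]
rt [467.9 -30.7  50. ] [-554.7  459.3  158.5]
rb [444.3 -25.2  50. ] [-555.6  435.1  158.5]
post tool [4.641e+02 2.000e-01 9.200e+01] [-526.   447.5  116.4]
post tool [ 4.641e+02 -2.000e-01  9.600e+01] [-526.4  447.6  112.4]
post tool [464.1  -0.6 100. ] [-526.8  447.7  108.4]
[-521.6  446.9  130.4]
deck edge angle 74.6614847985956
```

The long leg runs along tool +x at tool y ≈ 447, and the post is at x ≈ -525, both relative to the start. The corner is at x ≈ -424, y ≈ 447, and home is at y ≈ 492. I'll move to the far side of the post, keeping high.

jog_arm(commands="-1 0 50 0 0 0 0; -1 0 50 0 0 0 0; -1 0 50 0 0 0 0; -1 0 50 0 0 0 0; -1 -50 0 0 0 0 0; -1 -50 0 0 0 0 0; -1 -50 0 0 0 0 0; -1 -50 0 0 0 0 0", newtons=20)

```text
time_s: 0.9
position: [317.2, 381.8, 194.9]
orientation: [0.001, 0.792, 0.61, -0.007]
wrist_force: [0.8, 0.1, 0.5]
opening: -0.001
```

jog_arm(commands="-1 -40 30 0 0 0 0; -1 -40 30 0 0 0 0; -1 -40 30 0 0 0 0; -1 -40 30 0 0 0 0; -1 -40 30 0 0 0 0; -1 -40 30 0 0 0 0; -1 0 0 0 0 0 0; -1 0 0 0 0 0 0")

```text
time_s: 1.7
position: [425.7, 93.1, 195.9]
orientation: [0.002, 0.794, 0.607, -0.011]
wrist_force: [0.2, -0.3, -0.7]
opening: 0.002
```

```bash
cat >> h.py <<'E'
T0=np.array([[.2647,.9643,0],[.9643,-.2647,0],[0,0,-1.]]);P0=np.array([171.8,626.1,207.1])
def st():
    s=get_state();T=R.from_quat(np.roll(s["orientation"],-1)).as_matrix()
    print("t",round(s["time_s"],2),"tool",(T0.T@(s["position"]-P0)).round(1),"z",s["position"][2].round(1),"err deg",np.degrees(R.from_matrix(T.T@T0).as_rotvec()).round(2),"F tool",(T0.T@s["wrist_force"]).round(1))
E
python3 -c "
from h import *
st()"
```

```text
t 1.7 tool [-446.8  385.9   11.2] z 195.9 err deg [-0.57  1.14  0.17] F tool [-0.3  0.3  0.7]
```

jog_arm(commands="-1 -35 20 0 -0.6 1.1 0.2; -1 -35 20 0 0 0 0; -1 -35 20 0 0 0 0; -1 -20 5 0 0 0 0; -1 0 0 0 0 0 0; -1 0 0 0 0 0 0")

```text
time_s: 2.3
position: [456.7, -39.3, 194.9]
orientation: [-0.002, 0.79, 0.613, 0.001]
wrist_force: [-0.2, -0.5, 0.6]
opening: 0.003
```

```bash
python3 -c "
from h import *
st()"
```

```text
t 2.3 tool [-566.3  450.8   12.2] z 194.9 err deg [-0.11 -0.17  1.01] F tool [-0.5 -0.1 -0.6]
```

jog_arm(commands="-1 -9 -4 20 0 0 1; -1 0 0 30 0 0 0; -1 0 0 30 0 0 0; -1 0 0 30 0 0 0; -1 0 0 10 0 0 0; -1 0 0 0 0 0 0; -1 0 0 0 0 0 0")

```text
time_s: 3.0
position: [452.7, -28.3, 72.0]
orientation: [-0.004, 0.787, 0.617, 0.005]
wrist_force: [-0.4, -1.4, -1.0]
opening: -0.003
```

Run:
```python
from h import *
st()
im=get_image("side");cv2.imwrite("pics/s2.png",cv2.resize(im["color"][200:420,230:480,::-1],None,fx=2.6,fy=2.6))
```

```text
t 3.0 tool [-556.7  444.1  135.1] z 72.0 err deg [-0.02 -0.73  1.59] F tool [-1.4 -0.   1. ]
```

View pics/s2.png

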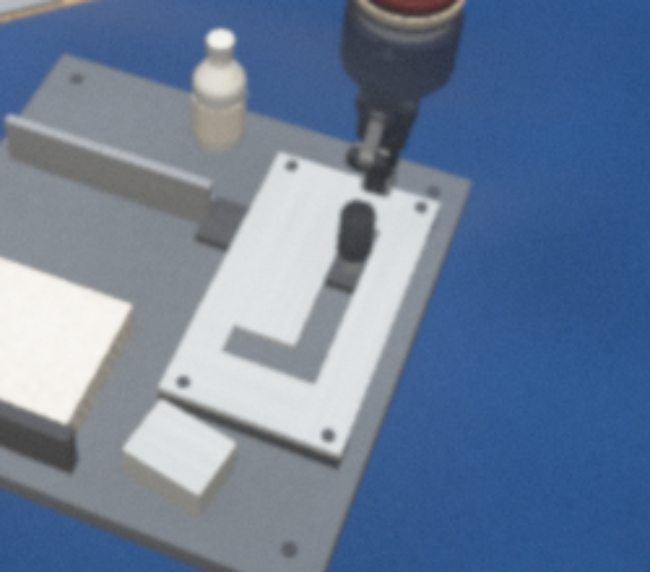

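The fingers are just behind the post on its open side, at crop (375,185), and the post is at (357,230). The line-up is good. I'll push gently.

jog_arm(commands="-1 4 2 3 0 -0.5 1.5; -1 6 1 0 0 0 0; -1 10 0 0 0 0 0; -1 10 0 0 0 0 0; -1 10 0 0 0 0 0; -1 0 0 0 0 0 0")

```text
time_s: 3.65
position: [467.1, 11.0, 72.0]
orientation: [0.001, 0.795, 0.607, 0.002]
wrist_force: [-1.0, 0.2, -1.0]
opening: -0.002
```

```bash
python3 -c "
from h import *
st()"
```

```text
t 3.65 tool [-515.   447.5  135.1] z 72.0 err deg [ 0.2  -0.13  0.09] F tool [-0. -1.  1.]
```

jog_arm(commands="-1 10 0 1 0 0 0; -1 10 0 1 0 0 0; -1 10 0 0 0 0 0; -1 10 0 0 0 0 0; -1 0 0 0 0 0 0")

```text
time_s: 4.15
position: [478.5, 51.6, 71.1]
orientation: [0.001, 0.795, 0.607, 0.002]
wrist_force: [-0.3, -0.0, 0.8]
opening: -0.003
```

Run:
```python
from h import *
st()
im=get_image("side");cv2.imwrite("pics/s3.png",cv2.resize(im["color"][200:420,230:480,::-1],None,fx=2.6,fy=2.6))
```

```text
t 4.15 tool [-472.9  447.8  136. ] z 71.1 err deg [ 0.25 -0.09  0.03] F tool [-0.1 -0.3 -0.8]
```

View pics/s3.png

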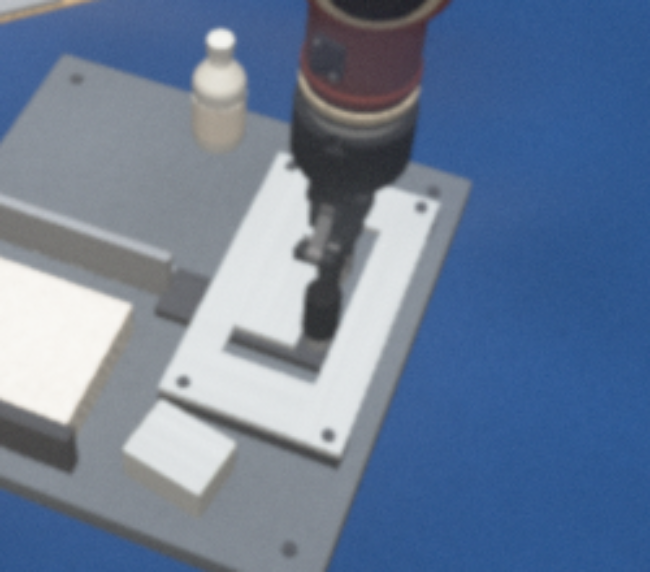

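The post has moved along the leg and is about 20 mm short of the corner. I'll creep to the stop.

jog_arm(commands="-1 6 0 0 0 0 0; -1 6 0 0 0 0 0; -1 3 0 0 0 0 0; -1 3 0 0 0 0 0")

```text
time_s: 4.6
position: [482.9, 67.7, 71.1]
orientation: [0.002, 0.796, 0.605, 0.001]
wrist_force: [-0.9, -3.1, 1.1]
opening: 0.004
```

jog_arm(commands="-1 3 0 0 0 0 0; -1 3 0 0 0 0 0; -1 2 0 0 0 0 0")

```text
time_s: 4.9
position: [485.0, 75.6, 71.1]
orientation: [0.002, 0.796, 0.605, 0.001]
wrist_force: [-0.5, -2.4, 1.3]
opening: 0.003
```

```bash
python3 -c "
from h import *
st()"
```

```text
t 4.9 tool [-447.9  447.8  136. ] z 71.1 err deg [ 0.19  0.07 -0.17] F tool [-2.5  0.2 -1.3]
```

jog_arm(commands="-1 2 0 0 0 0 0; -1 2 0 0 0 0 0")

```text
time_s: 5.1
position: [486.1, 79.7, 71.1]
orientation: [0.002, 0.796, 0.605, 0.0]
wrist_force: [-0.8, -3.0, 1.5]
opening: -0.002
```

jog_arm(commands="-1 2 0 0 0 0 0; -1 2 0 0 0 0 0")

```text
time_s: 5.3
position: [486.9, 82.9, 71.0]
orientation: [0.002, 0.796, 0.605, -0.0]
wrist_force: [-2.0, -7.1, 2.1]
opening: 0.005
```

Run:
```python
from h import *
st()
im=get_image("side");cv2.imwrite("pics/s4.png",cv2.resize(im["color"][270:390,270:400,::-1],None,fx=4.5,fy=4.5))
```

```text
t 5.3 tool [-440.4  447.7  136.1] z 71.0 err deg [ 0.16  0.16 -0.19] F tool [-7.4 -0.  -2.1]
```

View pics/s4.png

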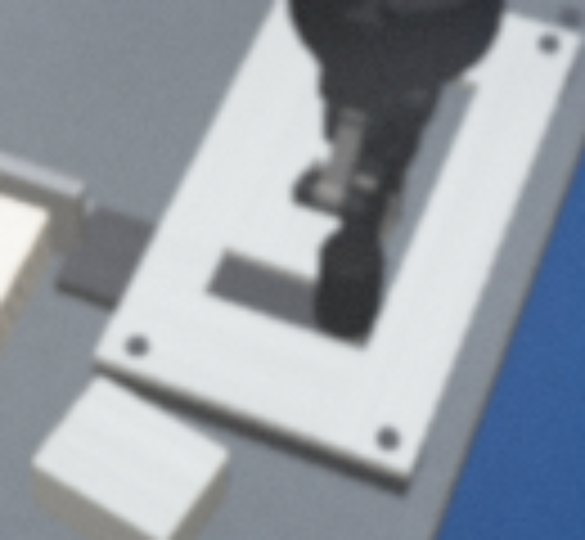

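The force has risen to 7 N and the post is against the end wall of the corner. I'll make one more small push to confirm, then back off, rise and go round to the -x side.

jog_arm(commands="-1 2 0 0 0 0 0; -1 1 0 0 0 0 0")

```text
time_s: 5.55
position: [486.8, 82.6, 71.0]
orientation: [0.003, 0.797, 0.604, -0.003]
wrist_force: [-0.4, -4.0, 2.6]
opening: 0.001
```

jog_arm(commands="-1 -10 0 0 0 0 0; -1 -10 -10 0 0 0 0; -1 -5 -15 0 0 0 0; -1 0 -15 0 0 0 0; -1 0 0 0 0 0 0; -1 0 0 0 0 0 0")

```text
time_s: 6.15
position: [444.3, 73.9, 71.6]
orientation: [0.002, 0.796, 0.605, 0.004]
wrist_force: [-0.4, -0.6, -0.4]
opening: -0.003
```

```bash
python3 -c "
from h import *
st()"
```

```text
t 6.15 tool [-460.3  408.9  135.5] z 71.6 err deg [ 0.49 -0.21 -0.14] F tool [-0.7 -0.3  0.4]
```

jog_arm(commands="-1 15 -2 0 0 0 0; -1 15 0 0 0 0 0; -1 8 0 0 0 0 0; -1 0 0 0 0 0 0; -1 0 0 0 0 0 0")

```text
time_s: 6.65
position: [457.6, 113.9, 72.1]
orientation: [0.003, 0.796, 0.605, 0.007]
wrist_force: [-0.2, -0.5, -1.0]
opening: 0.0
```

Run:
```python
from h import *
st()
im=get_image("side");cv2.imwrite("pics/s5.png",cv2.resize(im["color"][270:390,270:400,::-1],None,fx=4.5,fy=4.5))
```

```text
t 6.65 tool [-418.2  411.1  135. ] z 72.1 err deg [ 0.78 -0.41 -0.13] F tool [-0.5 -0.1  1. ]
```

View pics/s5.png

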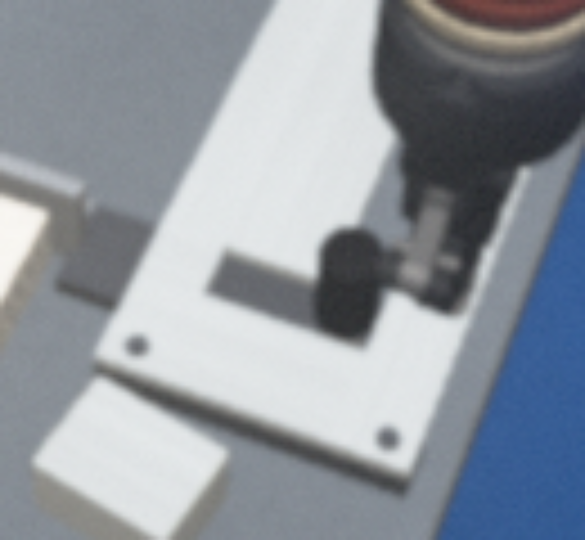

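The post is in the corner at crop (348,285), with the fingers on its -x side at (440,270). Next I push along the short leg.

jog_arm(commands="-1 -1 6 1 0.7 -0.4 0; -1 0 6 1 0 0 0; -1 0 5 0 0 0 0; -1 0 5 0 0 0 0")

```text
time_s: 7.1
position: [477.8, 105.9, 69.8]
orientation: [-0.001, 0.796, 0.605, -0.002]
wrist_force: [-2.7, 1.9, 1.6]
opening: 0.003
```

jog_arm(commands="-1 0 6 0 0 0 0; -1 0 6 0 0 0 0; -1 0 6 0 0 0 0")

```text
time_s: 7.4
position: [495.0, 101.0, 69.6]
orientation: [-0.002, 0.796, 0.605, -0.003]
wrist_force: [-1.9, 1.6, 1.0]
opening: 0.001
```

```bash
python3 -c "
from h import *
st()"
```

```text
t 7.4 tool [-420.8  450.6  137.5] z 69.6 err deg [-0.42  0.1  -0.2 ] F tool [ 1.  -2.3 -1. ]
```

It is sliding at about 2 N with about 18 mm left.

jog_arm(commands="-1 0 5 0 0 0 0; -1 0 4 0 0 0 0; -1 0 3 0 0 0 0")

```text
time_s: 7.7
position: [508.1, 97.4, 69.5]
orientation: [-0.002, 0.796, 0.605, -0.003]
wrist_force: [-0.5, 1.1, 1.9]
opening: -0.003
```

jog_arm(commands="-1 0 2 0 0 0 0; -1 0 2 0 0 0 0")

```text
time_s: 7.9
position: [512.3, 96.2, 69.4]
orientation: [-0.002, 0.796, 0.605, -0.003]
wrist_force: [-2.0, 1.2, 1.3]
opening: -0.002
```

jog_arm(commands="-1 0 2 0 0 0 0; -1 0 2 0 0 0 0")

```text
time_s: 8.1
position: [512.5, 96.0, 69.1]
orientation: [-0.005, 0.796, 0.605, -0.006]
wrist_force: [-5.5, 2.0, 6.0]
opening: -0.001
```

```bash
python3 -c "
from h import *
st()"
```

```text
t 8.1 tool [-421.   468.8  138. ] z 69.1 err deg [-0.88  0.18 -0.17] F tool [ 0.5 -5.9 -6. ]
```

It stopped at y = 468.8, against 468 predicted. I'll give it one more small push, then back off, rise and check.

jog_arm(commands="-1 0 2 0 0 0 0; -1 0 2 0 0 0 0; -1 0 -8 0 0 0 0; -1 0 -15 0 0 0 0; -1 0 -15 -5 0 0 0; -1 0 0 -40 0 0 0; -1 0 0 -40 0 0 0; -1 0 0 -40 0 0 0")

```text
time_s: 8.9
position: [476.2, 102.1, 192.9]
orientation: [-0.005, 0.797, 0.604, -0.012]
wrist_force: [0.2, 0.5, -0.3]
opening: 0.0
```

jog_arm(commands="-1 40 -20 0 0 0 0; -1 40 0 0 0 0 0; -1 40 0 0 0 0 0; -1 40 0 0 0 0 0; -1 0 0 0 0 0 0; -1 0 0 0 0 0 0")

```text
time_s: 9.5
position: [511.8, 263.3, 200.3]
orientation: [0.002, 0.8, 0.6, 0.002]
wrist_force: [-0.2, -0.7, -0.9]
opening: 0.002
```

Run:
```python
from h import *
st()
im=get_image("top");pickle.dump(im,open("top2.pkl","wb"))
cv2.imwrite("pics/t6.png",cv2.resize(im["color"][90:370,90:390,::-1],None,fx=2.1,fy=2.1,interpolation=cv2.INTER_CUBIC))
```

```text
t 9.5 tool [-259.8  423.9    6.8] z 200.3 err deg [ 0.35 -0.   -0.88] F tool [-0.7  0.   0.9]
```

View pics/t6.png

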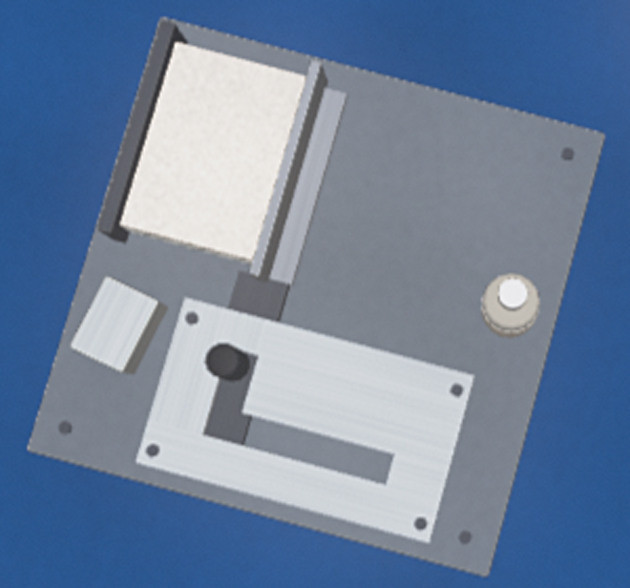

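The post is at the end of the short leg, at full-frame (199,262), and the gauge is against the pad. The tin and bottle look unmoved. I'll check the numbers and hand in.

Run:
```python
from h import *
a=pickle.load(open("top.pkl","rb"));b=pickle.load(open("top2.pkl","rb"))
g=b["color"].max(2);k=np.zeros(g.shape,np.uint8);k[244:280,182:215]=1
k=((g<92)&(k>0)).astype(np.uint8);n,l,s,ce=cv2.connectedComponentsWithStats(k);i=1+s[1:,4].argmax()
P=ray(b,*ce[i],96);print(s[i],"post tool",(T0.T@(P-P0)).round(1),"start -526.4 447.6")
for nm,(u,v) in dict(tin=(146,244),glue=(333,235),tape=(513,252)).items():
    f=[x["color"][v-30:v+30,u-30:u+30].mean(2).astype(np.float32) for x in(a,b)]
    print(nm,np.round(cv2.phaseCorrelate(*f),2)[0],abs(f[0]-f[1]).mean())
print(get_state()["wrist_force"]);hand_in()
```

```text
[188 254  21  18 273] post tool [-423.9  491.1  111.1] start -526.4 447.6Traceback (most recent call last):
  File "<stdin>", line 8, in <module>
    return _wrapfunc(a, 'round', decimals=decimals, out=out)
    return _wrapit(obj, method, *args, **kwds)
    conv = _array_converter(obj)
ValueError: setting an array element with a sequence. The requested array has an inhomogeneous shape after 1 dimensions. The detected shape was (2,) + inhomogeneous part.
```

Run:
```python
from h import *
a=pickle.load(open("top.pkl","rb"));b=pickle.load(open("top2.pkl","rb"))
for nm,(u,v) in dict(tin=(146,244),glue=(333,235),tape=(513,252)).items():
    f=[x["color"][v-30:v+30,u-30:u+30].mean(2).astype(np.float32) for x in(a,b)]
    print(nm,cv2.phaseCorrelate(*f)[0],abs(f[0]-f[1]).mean())
hand_in()
```

```text
tin (0.03594267514304761, -0.03613483626978464) 0.8087039
glue (0.01869568545529887, 0.014718782041768463) 0.77953714
tape (0.028823948524134835, -0.009793888193883049) 0.97935194
the job is handed in; nothing more can be done
```

I pushed the post along the long leg with shut fingers until it stopped at the corner. I then went round and pushed it along the short leg until it stopped at the home end, and handed the job in at about 9.5 s. The hand-in gives no verdict.

- **Forces:** the highest wrist force I read while pushing was about 8 N, at both stops. These are readings at the end of each move, so a brief higher value could have gone unseen.
- **Final position:** the top camera puts the post at the corner's y and 43.5 mm along the short leg, ±2 mm. That is over the 40 mm required. The fingers also stopped within 1 mm of where I predicted for fully home.
- **Gauge:** it shows closed against the pad. I did not read its travel directly; I inferred it from the stop at the corner and the post's position.
- **Bottle, tape roll and tin:** each shifted by less than 0.1 pixel between the first and last pictures, so they have not moved.
- **Arm:** it was clear of everything, at about 200 mm height, when I handed in.

One check script crashed on a print-formatting error before hand-in. I fixed it and ran it again. No check failed or disagreed.

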